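# Lock the load plug into the power-supply tester and hold it home

### The arm

A 6-joint arm with a two-finger parallel gripper is mounted at the origin on the work surface. World frame = base frame: x ahead of the robot, y to its left, z up, the work surface at z = 0. Lengths are in m, angles in rad, forces in N, time in s.
With the tool pointing down it reaches from about 0.225 to 0.875 m from the base axis. Payload 3.4 kg.
Tool frame: the origin (TCP) lies at the very end of the fingers, on their centre line; the grasp point (between the pads) lies 19 mm behind it; z points along the fingers, y is the line along which they close (so a half turn about z gives the same grasp; the last joint's range is limited). The gripper opens to 85 mm and grips with 20 to 120 N. Pads are 22 mm wide; open, the fingers measure 114 mm over their backs; the gripper's body (76 mm by 85 mm) begins 54 mm behind the grasp point. The pads swing forward as they close: fully open they stand 13 mm farther back than shut.
Start: joints at [-1.374, 0.276, 1.505, -0, 1.361, -0.121], TCP at [0.18, -0.546, 0.231] pointing down, gripper open.
Joint ranges: [-2.89, 2.89], [-0.75, 2.08], [0.22, 2.7], [-1.18, 4.32], [0.11, 2.71], [-2.7, 2.7]. Speed limits (rad/s): [2.57, 2.57, 3.14, 3.14, 3.14, 3.14].

### API

Orientations are given as a unit quaternion [w, x, y, z].
In Python, from rig import get_state, optics, sign_off gives the robot as it stands.
- The arm moves only by the tool send_rows, never from a script. Its argument "increments" is a list of rows, each an object with "gripper": the gripper's target within -1 to 1 (shut at 1, half-way at 0, fully open at -1); "linear": the shift along the world's x, y, z in m, a list of three; "delta_rot": the turn, a rotation vector about the world's x, y, z in rad, a list of three. In form: [{"gripper": gripper, "linear": [dx, dy, dz], "delta_rot": [rx, ry, rz]}, ...]. A call has 1 to 8 rows; each row is the pose to reach, as a shift and turn from the pose commanded when the call began; what a row does not reach only later rows make up. A row lasts 1/10 s, in which the tool goes at most 50 mm and 8.59 degrees, less where a joint would pass 70% of its speed; a pose out of reach is approached as far as the arm can. A call with a gripper value outside its range is refused whole. The fingers move at their own pace and stop on an object; "newtons" is the grip in N (left out, the last holds). Time passes only in rows, so rows that repeat a pose let the fingers close. It gives the time, the measured TCP pose, the force, the opening and the grip force at its end, in the units of the state.
- get_state(): the state, without advancing time (a new reading comes with each control period).
- optics.get_image(name): name is "side" or "top" or "wrist"; returns a dict with "pixels" (420x560x3 uint8, blue, green, red), "K" (3x3 intrinsics, pixels), "k1" (the pictures are not rectified: a ray, as slopes to the right and down, at radius r is drawn at 1 + k1 r^2 times it, then the intrinsics apply), "rvec" (rotation vector, rad) and "tvec" (3), from world to camera coordinates, as OpenCV has them; the wrist camera has in their place "T_tool_cam" (4x4, takes a point from camera to tool coordinates, whose origin is the TCP and whose axes are the flange's). Camera axes: x right, y down, z forward; pixel columns grow to the right and rows downward; lengths in m; the calibration is good to about 2 mm. A picture is of the moment at which its call begins: read the wrist's pose just before it. There is no depth.
- sign_off(): hands the job in; it is judged then, once.
The state is a dict: "clock": time; "qpos": joint angles; "qd": joint speeds; "effort": joint torques, N m; "position": TCP position; "ee_rot": TCP orientation; "contact_force": force on the tool from outside, world axes, zero at the start; "moment": the same for the moment, N m; "width": finger opening in m; "gripper_force": force on a finger pad.
Only numpy, scipy, OpenCV 4.12 (cv2) and the standard library are available. Lean on these libraries where they do the work, as an engineer would, in place of code of your own. Each camera call takes 0.05 s, during which the arm holds its last target. There are 200 camera calls.

### The job

Take the red load plug from the parking rack and put it into the keyhole socket on top of the power-supply tester: push it down against the spring until its collar is flush on the socket plate, and twist it a quarter turn clockwise (seen from above) to the stop. Finish while still holding it: keep gripping the plug and pressing it fully home and fully turned, do not let go. Leave the other two plugs and everything else on the bench where they are.

Things in the scene. Friction and masses are not known exactly. Their poses are not given: they have to be found in the camera images.
- red_plug_grip (a point): Middle of the red block grip (42 long, 20 wide, 44 mm tall, white line along its top) of the load plug, which stands upright in the rack. x: along the grip's length, and the lugs' direction; pinch across its width (y); z up. A half turn makes no difference. It is 47 mm above the plug's bottom, 27 above the collar's underside, 22 above the collar's top and 22 below the grip's top.
- red_plug: The same plug, about 120 g, 69 mm tall; origin at the centre of its bottom. From the bottom up: steel nose, 18 mm diameter, 20 mm long, with two opposite lugs along x at its very bottom (40 mm over both tips, 9 wide, 6 high); red collar, 46 mm diameter, 5 mm thick; the grip.
- socket (a point): Centre of the keyhole, on the top face of the tester's socket plate; z up. Keyhole along x: slot 46 x 14 mm, widened to 23 mm square in the middle, white mark beyond each end. Plug enters with lugs along x (2.5 mm play each side), and turns clockwise about 90 degrees till its lugs meet stops and lie along y (green marks; the other way is blocked). Fully home the collar's underside lies on this face.
- plunger (a joint): Travel (m, down) of the brass spring plunger in the keyhole, pressed by the plug's nose. 0: at rest, its top 4 mm below the plate's face. From 0.008 (collar 8 mm above the plate) the lugs are under the 6 mm plate and can turn; 0.016: fully home, collar flush. The spring pushes back with 3 N at first, 9 N at home. Let go, a turned plug rises 8 mm.
- tester: Grey power-supply tester fixed to the table, 190 x 150 mm, 50 high, with a 70 x 70 mm socket tower in its middle, plate face 80 mm above the table. Origin at the centre of its underside, straight below the socket; axes as for the socket; its front with a green display faces -x.
- rack: Black parking rack fixed to the table, 250 x 70 x 30 mm, long side along its x, origin at the centre of its underside. Three keyed holes at x = -80, 0 and 80 mm hold the red, grey and blue plugs in any order: lugs along x, noses down inside, collars lying on the rack's top. Lift the plug 20 mm straight up to free it.
- grey_plug_grip (a point): Same build as the red plug; not needed, leave it parked. Point at the middle of its grip.
- blue_plug_grip (a point): Same build as the red plug; not needed, leave it parked. Point at the middle of its grip.
- drive: Bystander: silver flat drive 100 x 70 x 10 mm, origin at the centre of its underside.
- bottle: Bystander: white bottle, 64 mm diameter, 170 mm tall, origin at the centre of its underside.
- dish: Bystander: steel dish, 100 mm diameter, 35 mm high, origin at the centre of its underside.
- screwdriver_grip (a point): Bystander: screwdriver with yellow handle, lying on the table; middle of the handle.
- cooler: Bystander: processor cooler with black fan, 80 x 80 x 45 mm, origin at the centre of its underside.
- meter: Bystander: yellow multimeter lying flat, 150 x 80 x 41 mm, origin at the centre of its underside.
Things that resemble listed ones, but are neither listed nor needed, are in the scene too. Of the things like the red_plug, leave any that is orange or yellow; of the rest the smaller one is meant.

How it is judged:
On the way, in this order (a step that is already met when the one before it is completed fails the run):
1. the red plug is lifted out of the rack in the gripper (height (world z) of red_plug above 0.04 m and contact force between the fingers and red_plug above 1 N), for 0.1 s.
2. the plug's nose is in the keyhole, lugs along the slot, and presses the spring plunger down far enough for the lugs to clear the plate (horizontal distance between red_plug_grip and socket below 0.007 m and angle between red_plug_grip's own z axis and vertical below 0.12 rad and value of joint plunger above 0.008 m and angle between the x axis of red_plug_grip and the x axis of socket, either way round below 0.35 rad), for 0.05 s.
At the end, for the whole second after the job is handed in: Red plug in the socket (within 7 mm of its centre, upright within 7 degrees), within 15 degrees of a quarter turn, plunger down over 12.5 of 16 mm (collar within 3.5 mm of the plate), at rest, fingers still gripping it with over 1 N; no bystander moved over 30 mm (horizontal distance between red_plug_grip and socket below 0.007 m and angle between red_plug_grip's own z axis and vertical below 0.12 rad and angle between the x axis of red_plug_grip and the y axis of socket, either way round below 0.26 rad and value of joint plunger above 0.0125 m and contact force between the fingers and red_plug above 1 N and linear speed of red_plug below 0.02 m/s); the arm keeps its last pose, push and grip.
It fails at once if a bystander (other plug, drive, bottle, dish, screwdriver, cooler, multimeter) is moved more than 30 mm (distance of any of grey_plug_grip, blue_plug_grip, drive, bottle, dish, screwdriver_grip, cooler, meter from where it was at the start of the episode above 0.03 m).
It also fails if it takes over 45 s, if anything falls off the work surface, if the arm or the gripper's body presses on something with over 40 N, if the wrist force passes 120 N, or if a joint passes its speed limit or range.

## Working session

There is one attempt and no reset: what is moved stays moved. The work goes in short steps, Python scripts to look and compute and a tool call to move; the robot and the scene stay as the last step left them, time stands still between calls to the robot, and variables do not carry over. Pictures are saved under pics/ and viewed, at most 10 in all, crops included, and the job is handed in when it is done.

Besides the shell and the picture viewer there is one more tool, called after "Emit:" by a JSON object that holds its "fn" and its "kwargs". send_rows: Moves the arm, as the interface text tells. Its arguments: {"type":"object","properties":{"increments":{"type":"array"},"newtons":{"type":"number"}},"required":["increments"]}

```bash
ls; mkdir -p pics
cat > h.py <<'E'
import numpy as np, cv2
from rig import get_state, optics, sign_off
from scipy.spatial.transform import Rotation as R
def cam(name):
    s=get_state(); d=optics.get_image(name)
    K=np.array(d["K"],float); k1=float(d["k1"])
    if name=="wrist":
        T=np.array(d["T_tool_cam"]); w,x,y,z=s["ee_rot"]
        Rt=R.from_quat([x,y,z,w]).as_matrix()
        Rc=Rt@T[:3,:3]; c=Rt@T[:3,3]+np.array(s["position"])
    else:
        Rw=cv2.Rodrigues(np.array(d["rvec"],float))[0]; Rc=Rw.T; c=-Rc@np.array(d["tvec"],float).ravel()
    return dict(img=np.array(d["pixels"]),K=K,k1=k1,R=Rc,c=c)
def ray(C,uv):
    uv=np.array(uv,float).reshape(-1,1,2)
    p=cv2.undistortPoints(uv,C["K"],np.array([C["k1"],0,0,0,0.])).reshape(-1,2)
    return np.c_[p,np.ones(len(p))]@C["R"].T
def onz(C,uv,z):
    d=ray(C,uv); return C["c"]+d*((z-C["c"][2])/d[:,2])[:,None]
def proj(C,P):
    P=np.array(P,float).reshape(-1,3); 
    return cv2.projectPoints(P,cv2.Rodrigues(C["R"].T)[0],-C["R"].T@C["c"],C["K"],np.array([C["k1"],0,0,0,0.]))[0].reshape(-1,2)
E
python3 - <<'E'
from h import *
for n in("top","side"):
    C=cam(n); cv2.imwrite(f"pics/{n}0.png",C["img"]); print(n,C["c"],C["R"][:,2],C["k1"])
print(get_state())
E
```

```text
pics
top [0.49695254 0.01112839 1.35058898] [ 0.06921525 -0.00932411 -0.99755817] -0.04174540018187394
side [-0.08730632  0.70391951  0.79727152] [ 0.5535198  -0.58866689 -0.58914101] -0.12862007222733873
{'clock': 0.1, 'qpos': array([-1.37398507e+00,  2.76522574e-01,  1.50600465e+00, -1.37222481e-05,
        1.36074215e+00, -1.21034893e-01]), 'qd': array([-0.00100062, -0.00205143, -0.00537042,  0.00034218,  0.00107275,
        0.00138394]), 'effort': array([ 9.18980513e-04, -4.17701232e+01, -2.46404690e+01, -2.08915212e-04,
        5.78489140e-03, -4.61028549e-06]), 'position': array([ 0.17957517, -0.54572806,  0.23053222]), 'ee_rot': array([-8.37506824e-04,  9.87397711e-01,  1.58256306e-01, -3.84607330e-05]), 'contact_force': array([-0.23105792,  0.80858067,  0.26167215]), 'moment': array([0.00511888, 0.00674116, 0.04852716]), 'gripper_force': 0.0, 'width': 0.08556107458334479}
```

View pics/top0.png

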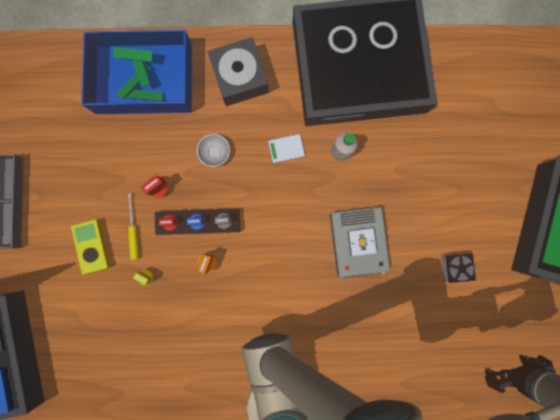

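View pics/side0.png

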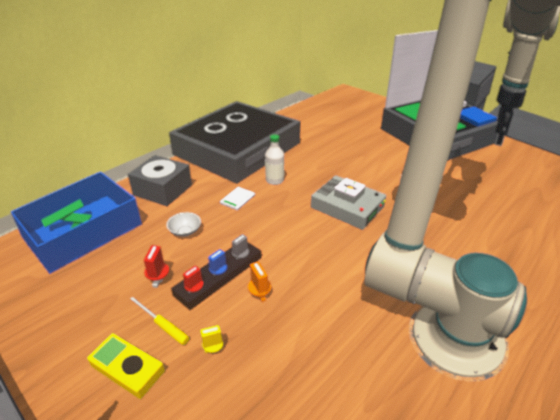

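The top view shows the rack at (197,221) with the red plug at its left end (168,222). The larger red decoy stands outside the rack at (155,186). The tester's socket is at (362,242).

Run:
```python
from h import *
C=cam("top"); im=C["img"]
hsv=cv2.cvtColor(im,cv2.COLOR_BGR2HSV)
m=((hsv[...,0]<5)|(hsv[...,0]>173))&(hsv[...,1]>150)&(hsv[...,2]>70)
m[:205]=0; m[240:]=0; m[:,:150]=0;m[:,185:]=0
v,u=np.nonzero(m); print(len(u),u.mean(),v.mean(), onz(C,[u.mean(),v.mean()],.06))
d=(hsv[...,2]<70).astype(np.uint8); d[:200]=0;d[245:]=0;d[:,:145]=0;d[:,250:]=0
c=max(cv2.findContours(d,0,2)[0],key=cv2.contourArea); r=cv2.minAreaRect(c); b=onz(C,cv2.boxPoints(r),.03); print(r,b.round(3),b.mean(0))
# tower plate white
w=((hsv[...,1]<40)&(hsv[...,2]>170)).astype(np.uint8); w[:215]=0;w[268:]=0;w[:,:335]=0;w[:,385:]=0
w=cv2.morphologyEx(w,3,np.ones((7,7)))
c=max(cv2.findContours(w,0,2)[0],key=cv2.contourArea); r=cv2.minAreaRect(c); b=onz(C,cv2.boxPoints(r),.08); print(r,b.round(3),b.mean(0))
cv2.imwrite("pics/crop.png",np.hstack([cv2.resize(im[200:250,140:250],None,fx=4,fy=4),cv2.resize(im[217:267,335:390],None,fx=4,fy=4)]))
```

```text
160 168.14375 222.64375 [[0.54895769 0.32392608 0.06      ]]
((198.50718688964844, 221.17970275878906), (20.623510360717773, 50.23982620239258), 87.70938873291016) [[0.582 0.317 0.03 ]
 [0.586 0.168 0.03 ]
 [0.525 0.166 0.03 ]
 [0.521 0.314 0.03 ]] [0.5533685  0.24129835 0.03      ]
((362.4307861328125, 241.94618225097656), (24.558874130249023, 23.938703536987305), 82.87498474121094) [[ 0.517 -0.195  0.08 ]
 [ 0.524 -0.263  0.08 ]
 [ 0.455 -0.27   0.08 ]
 [ 0.448 -0.202  0.08 ]] [ 0.4858407  -0.23287219  0.08      ]
```

View pics/crop.png

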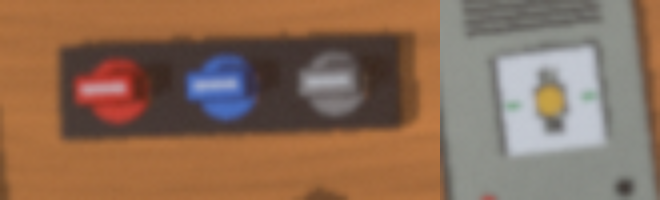

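The crop shows the grips lying roughly along world y, about 2° off. The keyhole runs roughly along world x, about 6° off, with the green marks to its left and right. I'll move above the red plug.

Emit:
{"fn": "send_rows", "kwargs": {"increments": [{"gripper": -0.2, "linear": [0.02, 0.04, 0], "delta_rot": [0, 0, 0.14]}, {"gripper": -0.2, "linear": [0.04, 0.08, 0], "delta_rot": [0, 0, 0.28]}, {"gripper": -0.2, "linear": [0.06, 0.12, 0], "delta_rot": [0, 0, 0.42]}, {"gripper": -0.2, "linear": [0.08, 0.16, 0], "delta_rot": [0, 0, 0.56]}, {"gripper": -0.2, "linear": [0.1, 0.2, 0], "delta_rot": [0, 0, 0.7]}, {"gripper": -0.2, "linear": [0.12, 0.24, 0], "delta_rot": [0, 0, 0.84]}, {"gripper": -0.2, "linear": [0.14, 0.28, 0], "delta_rot": [0, 0, 0.98]}, {"gripper": -0.2, "linear": [0.16, 0.32, 0], "delta_rot": [0, 0, 1.12]}]}}

```text
clock: 0.95
position: [0.34, -0.2245, 0.2313]
ee_rot: [0.0, 0.751, 0.66, 0.0]
contact_force: [1.6, -0.5, 0.8]
width: 0.0511
gripper_force: 0.0
```

Emit:
{"fn": "send_rows", "kwargs": {"increments": [{"gripper": -0.2, "linear": [0.02, 0.04, 0], "delta_rot": [0, 0, 0.09]}, {"gripper": -0.2, "linear": [0.04, 0.08, 0], "delta_rot": [0, 0, 0.09]}, {"gripper": -0.2, "linear": [0.06, 0.12, 0], "delta_rot": [0, 0, 0.09]}, {"gripper": -0.2, "linear": [0.08, 0.16, 0], "delta_rot": [0, 0, 0.09]}, {"gripper": -0.2, "linear": [0.1, 0.2, 0], "delta_rot": [0, 0, 0.09]}, {"gripper": -0.2, "linear": [0.12, 0.24, 0], "delta_rot": [0, 0, 0.09]}, {"gripper": -0.2, "linear": [0.14, 0.28, 0], "delta_rot": [0, 0, 0.09]}, {"gripper": -0.2, "linear": [0.16, 0.32, 0], "delta_rot": [0, 0, 0.09]}]}}

```text
clock: 1.75
position: [0.5, 0.0956, 0.2312]
ee_rot: [0.0, 0.722, 0.692, -0.0]
contact_force: [1.0, -0.8, -0.1]
width: 0.0513
gripper_force: 0.0
```

Emit:
{"fn": "send_rows", "kwargs": {"increments": [{"gripper": -0.2, "linear": [0.02, 0.04, 0], "delta_rot": [0, 0, 0]}, {"gripper": -0.2, "linear": [0.03, 0.08, 0], "delta_rot": [0, 0, 0]}, {"gripper": -0.2, "linear": [0.04, 0.12, 0], "delta_rot": [0, 0, 0]}, {"gripper": -0.2, "linear": [0.05, 0.16, 0], "delta_rot": [0, 0, 0]}, {"gripper": -0.2, "linear": [0.05, 0.2, 0], "delta_rot": [0, 0, 0]}, {"gripper": -0.2, "linear": [0.05, 0.23, -0.02], "delta_rot": [0, 0, 0]}, {"gripper": -0.2, "linear": [0.05, 0.23, -0.03], "delta_rot": [0, 0, 0]}, {"gripper": -0.2, "linear": [0.05, 0.23, -0.03], "delta_rot": [0, 0, 0]}]}}

```text
clock: 2.55
position: [0.5481, 0.3234, 0.1987]
ee_rot: [-0.001, 0.722, 0.692, -0.003]
contact_force: [-0.7, 0.0, 0.5]
width: 0.051
gripper_force: 0.0
```

Run:
```python
from h import *
C=cam("wrist"); s=get_state(); print(s["clock"],s["position"],s["ee_rot"],s["width"],s["qpos"])
cv2.imwrite("pics/w1.png",C["img"]); print(C["c"],proj(C,[[.549,.324,.079]]))
```

```text
2.6 [0.54892568 0.32289414 0.20009786] [-9.15295807e-05  7.22035971e-01  6.91853620e-01 -1.61758415e-03] 0.05132975239108576 [ 4.23052765e-01  3.87793494e-01  1.41384925e+00 -9.33525114e-04
  1.34306011e+00  4.65952530e-01]
[0.55249031 0.38952297 0.34107502] [[281.58721793 206.58364141]]
```

View pics/w1.png

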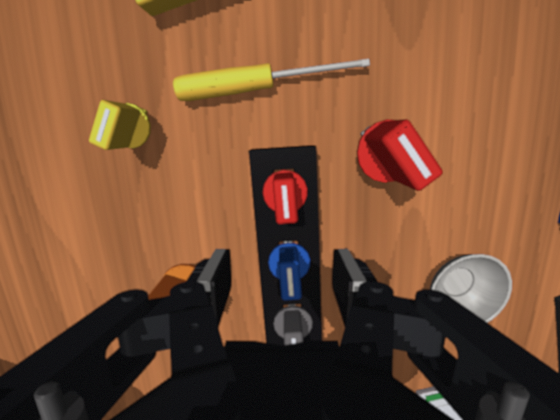

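The wrist view shows the red plug in the rack, with its white line at about (285,201). The decoy at (410,155) and the orange plug at (180,280) both leave enough room for the fingers. Next I'll measure the line's position and angle.

```bash
cat >> h.py <<'E'
def line(C,box,z):
    u0,v0,u1,v1=box; h=cv2.cvtColor(C["img"],cv2.COLOR_BGR2HSV)
    m=((h[...,1]<90)&(h[...,2]>150)).astype(np.uint8); M=np.zeros_like(m); M[v0:v1,u0:u1]=m[v0:v1,u0:u1]
    c=max(cv2.findContours(M,0,2)[0],key=cv2.contourArea); r=cv2.minAreaRect(c)
    b=onz(C,cv2.boxPoints(r),z); e=b[1]-b[0],b[2]-b[1]; d=max(e,key=np.linalg.norm)
    return r,b.mean(0),np.degrees(np.arctan2(d[1],d[0])),[np.linalg.norm(x) for x in e]
E
python3 - <<'E'
from h import *
C=cam("wrist"); print(line(C,(268,170,302,225),.079))
E
```

```text
(((283.6434326171875, 200.577880859375), (33.136077880859375, 5.160536766052246), 84.80557250976562), array([0.55215737, 0.32856213, 0.079     ]), np.float64(-87.15689412341466), [np.float64(0.004595967486598966), np.float64(0.03068564981844246)])
```

Emit:
{"fn": "send_rows", "kwargs": {"increments": [{"gripper": -0.2, "linear": [0.002, 0.0045, -0.03], "delta_rot": [0, 0, 0.09]}, {"gripper": -0.2, "linear": [0.002, 0.0045, -0.07], "delta_rot": [0, 0, 0.09]}, {"gripper": -0.2, "linear": [0.002, 0.0045, -0.11], "delta_rot": [0, 0, 0.09]}, {"gripper": -0.2, "linear": [0.002, 0.0045, -0.14], "delta_rot": [0, 0, 0.09]}, {"gripper": -0.2, "linear": [0.002, 0.0045, -0.159], "delta_rot": [0, 0, 0.09]}, {"gripper": -0.2, "linear": [0.002, 0.0045, -0.159], "delta_rot": [0, 0, 0.09]}, {"gripper": -0.2, "linear": [0.002, 0.0045, -0.159], "delta_rot": [0, 0, 0.09]}]}}

```text
clock: 3.35
position: [0.5527, 0.3275, 0.0435]
ee_rot: [0.0, 0.691, 0.723, 0.001]
contact_force: [0.2, -0.6, 0.8]
width: 0.0511
gripper_force: 0.0
```

Emit:
{"fn": "send_rows", "kwargs": {"increments": [{"gripper": 0.8, "linear": [0, 0, 0], "delta_rot": [0, 0, 0]}, {"gripper": 0.8, "linear": [0, 0, 0], "delta_rot": [0, 0, 0]}, {"gripper": 0.8, "linear": [0, 0, 0], "delta_rot": [0, 0, 0]}, {"gripper": 0.8, "linear": [0, 0, 0], "delta_rot": [0, 0, 0]}, {"gripper": 0.8, "linear": [0, 0, 0], "delta_rot": [0, 0, 0]}, {"gripper": 0.8, "linear": [0, 0, 0], "delta_rot": [0, 0, 0]}], "newtons": 60}}

```text
clock: 3.95
position: [0.5528, 0.3287, 0.0443]
ee_rot: [0.001, 0.69, 0.724, 0.002]
contact_force: [0.1, -0.3, 6.7]
width: 0.0193
gripper_force: 59.5
```

Emit:
{"fn": "send_rows", "kwargs": {"increments": [{"gripper": 0.8, "linear": [0, 0, 0.01], "delta_rot": [0, 0, 0]}, {"gripper": 0.8, "linear": [0, 0, 0.025], "delta_rot": [0, 0, 0]}, {"gripper": 0.8, "linear": [0, 0, 0.04], "delta_rot": [0, 0, 0]}, {"gripper": 0.8, "linear": [0, 0, 0.07], "delta_rot": [0, 0, 0]}, {"gripper": 0.8, "linear": [0, 0, 0.11], "delta_rot": [0, 0, 0]}, {"gripper": 0.8, "linear": [0, 0, 0.14], "delta_rot": [0, 0, 0]}, {"gripper": 0.8, "linear": [0, 0, 0.14], "delta_rot": [0, 0, 0]}]}}

```text
clock: 4.65
position: [0.5543, 0.3296, 0.1881]
ee_rot: [0.002, 0.69, 0.724, 0.005]
contact_force: [0.9, -0.2, -0.8]
width: 0.0195
gripper_force: 58.9
```

Run:
```python
from h import *
C=cam("wrist"); s=get_state(); print(s["clock"],s["position"],s["ee_rot"],s["width"],s["gripper_force"])
p=np.array(s["position"]);print(proj(C,[p+[0,0,.037]]),C["c"]-p)
D=cam("side");a=C["img"];b=cv2.resize(D["img"][180:380,100:320],None,fx=1.9,fy=1.9)
cv2.imwrite("pics/w2.png",cv2.resize(np.hstack([a[:380],b]),(800,311)))
```

```text
4.7 [0.5527942  0.3289258  0.18521056] [0.00104782 0.69020767 0.72360587 0.00261194] 0.019278444615508972 58.88080894947052
[[275.80992801 300.15058808]] [-0.00198717  0.06577874  0.1457104 ]
```

View pics/w2.png

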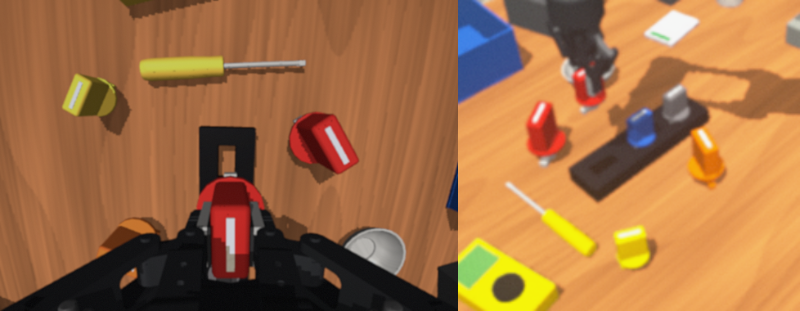

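The plug is held and clear of the rack, upright, with its white line at about (289,307) in the full wrist image. I'll measure its offset in the hand.

Run:
```python
from h import *
C=cam("wrist"); s=get_state(); p=np.array(s["position"])
r,c,a,e=line(C,(265,255,315,355),p[2]+.035); print(r,c-p,a,e)
h=cv2.cvtColor(C["img"],cv2.COLOR_BGR2HSV)
# red/bright split: print column profile of red-top rows along centre column
for v in range(215,360,6): print(v,[tuple(C["img"][v,u]) for u in (275,289,303)])
q=s["ee_rot"];print(R.from_quat([q[1],q[2],q[3],q[0]]).as_matrix())
```

```text
((281.0, 298.0), (64.0, 10.0), 90.0) [ 1.72039457e-03 -2.82655004e-05  3.50000000e-02] -87.06266121787087 [np.float64(0.0039712683627620106), np.float64(0.029789870864778308)]
215 [(np.uint8(138), np.uint8(140), np.uint8(151)), (np.uint8(92), np.uint8(96), np.uint8(104)), (np.uint8(22), np.uint8(20), np.uint8(21))]
221 [(np.uint8(33), np.uint8(37), np.uint8(169)), (np.uint8(34), np.uint8(37), np.uint8(169)), (np.uint8(16), np.uint8(17), np.uint8(70))]
227 [(np.uint8(14), np.uint8(16), np.uint8(88)), (np.uint8(17), np.uint8(19), np.uint8(88)), (np.uint8(39), np.uint8(42), np.uint8(197))]
233 [(np.uint8(16), np.uint8(17), np.uint8(90)), (np.uint8(16), np.uint8(19), np.uint8(90)), (np.uint8(26), np.uint8(27), np.uint8(133))]
239 [(np.uint8(15), np.uint8(16), np.uint8(91)), (np.uint8(16), np.uint8(17), np.uint8(90)), (np.uint8(16), np.uint8(18), np.uint8(95))]
245 [(np.uint8(15), np.uint8(17), np.uint8(92)), (np.uint8(13), np.uint8(17), np.uint8(90)), (np.uint8(11), np.uint8(11), np.uint8(74))]
251 [(np.uint8(24), np.uint8(27), np.uint8(136)), (np.uint8(26), np.uint8(29), np.uint8(137)),
[... 1995 characters left out ...]
6))]
341 [(np.uint8(46), np.uint8(44), np.uint8(51)), (np.uint8(58), np.uint8(58), np.uint8(63)), (np.uint8(16), np.uint8(16), np.uint8(17))]
347 [(np.uint8(13), np.uint8(9), np.uint8(11)), (np.uint8(13), np.uint8(10), np.uint8(12)), (np.uint8(13), np.uint8(13), np.uint8(12))]
353 [(np.uint8(11), np.uint8(9), np.uint8(10)), (np.uint8(12), np.uint8(10), np.uint8(12)), (np.uint8(11), np.uint8(10), np.uint8(10))]
359 [(np.uint8(13), np.uint8(13), np.uint8(11)), (np.uint8(11), np.uint8(7), np.uint8(8)), (np.uint8(10), np.uint8(9), np.uint8(8))]
[[-4.70854250e-02  9.98889525e-01 -1.63712279e-03]
 [ 9.98890630e-01  4.70842233e-02 -7.64982433e-04]
 [-6.87050284e-04 -1.67132614e-03 -9.99998367e-01]]
```

Emit:
{"fn": "send_rows", "kwargs": {"increments": [{"gripper": 0.8, "linear": [0, -0.03, 0.01], "delta_rot": [0, 0, 0.13]}, {"gripper": 0.8, "linear": [0, -0.065, 0.02], "delta_rot": [0, 0, 0.26]}, {"gripper": 0.8, "linear": [0, -0.1, 0.02], "delta_rot": [0, 0, 0.39]}, {"gripper": 0.8, "linear": [0, -0.135, 0.02], "delta_rot": [0, 0, 0.52]}, {"gripper": 0.8, "linear": [0, -0.17, 0.02], "delta_rot": [0, 0, 0.65]}, {"gripper": 0.8, "linear": [0, -0.205, 0.02], "delta_rot": [0, 0, 0.78]}, {"gripper": 0.8, "linear": [0, -0.24, 0.02], "delta_rot": [0, 0, 0.91]}, {"gripper": 0.8, "linear": [0, -0.275, 0.02], "delta_rot": [0, 0, 1.04]}]}}

```text
clock: 5.6
position: [0.5501, 0.0519, 0.2001]
ee_rot: [-0.002, 0.237, 0.972, -0.0]
contact_force: [0.3, 0.2, -1.2]
width: 0.0193
gripper_force: 58.7
```

Emit:
{"fn": "send_rows", "kwargs": {"increments": [{"gripper": 0.8, "linear": [0, -0.04, 0], "delta_rot": [0, 0, 0.1]}, {"gripper": 0.8, "linear": [0, -0.08, 0], "delta_rot": [0, 0, 0.2]}, {"gripper": 0.8, "linear": [0, -0.12, 0], "delta_rot": [0, 0, 0.3]}, {"gripper": 0.8, "linear": [0, -0.16, 0], "delta_rot": [0, 0, 0.4]}, {"gripper": 0.8, "linear": [0, -0.2, 0], "delta_rot": [0, 0, 0.5]}, {"gripper": 0.8, "linear": [0, -0.24, 0], "delta_rot": [0, 0, 0.59]}, {"gripper": 0.8, "linear": [0, -0.28, 0], "delta_rot": [0, 0, 0.59]}, {"gripper": 0.8, "linear": [0, -0.28, 0], "delta_rot": [0, 0, 0.59]}]}}

```text
clock: 6.4
position: [0.5507, -0.2316, 0.1998]
ee_rot: [-0.002, -0.051, 0.999, -0.001]
contact_force: [0.2, 0.1, -1.7]
width: 0.0195
gripper_force: 58.9
```

Run:
```python
from h import *
C=cam("wrist"); s=get_state(); print(s["clock"],s["position"],s["ee_rot"],s["width"],s["gripper_force"],s["qpos"])
cv2.imwrite("pics/w3.png",C["img"]); print(C["c"],proj(C,[[.486,-.233,.08]]))
```

```text
6.45 [ 0.55044914 -0.22859595  0.19977696] [-0.0019099  -0.05114424  0.99868885  0.00109342] 0.019043230070120376 58.93400967121124 [-5.10207238e-01  3.28261086e-01  1.50759100e+00 -1.88618865e-04
  1.31013830e+00 -2.18328793e+00]
[ 0.48720646 -0.23756193  0.34252193] [[286.87947682 132.55720845]]
```

View pics/w3.png

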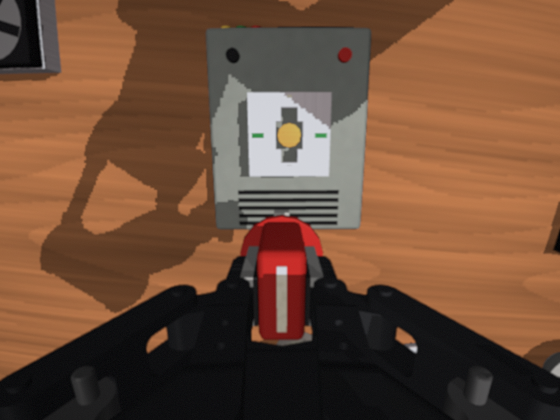

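The tester fills the view. The brass plunger is at (289,134), the green marks are at (257,135) and (321,135), and the slot is vertical in the image. I'll measure socket and plug in the same frame.

```bash
cat > m.py <<'E'
from h import *
def run(b=(240,85,338,185)):
    C=cam("wrist"); s=get_state(); p=np.array(s["position"])
    h=cv2.cvtColor(C["img"],cv2.COLOR_BGR2HSV); u0,v0,u1,v1=b
    g=((h[...,0]>45)&(h[...,0]<85)&(h[...,1]>90)&(h[...,2]>60)).astype(np.uint8); M=np.zeros_like(g); M[v0:v1,u0:u1]=g[v0:v1,u0:u1]
    n,l,st,ce=cv2.connectedComponentsWithStats(M); i=np.argsort(-st[1:,4])[:2]+1
    P=onz(C,ce[i],.08); d=P[1]-P[0]; print("green",ce[i],st[i,4],P.mean(0),np.degrees(np.arctan2(d[1],d[0])),np.linalg.norm(d))
    y=((h[...,0]>12)&(h[...,0]<35)&(h[...,1]>110)&(h[...,2]>80)); Y=np.zeros_like(g); Y[v0+20:v1-20,u0+20:u1-20]=y[v0+20:v1-20,u0+20:u1-20]
    c=max(cv2.findContours(Y,0,2)[0],key=cv2.contourArea); print("brass",cv2.minEnclosingCircle(c),onz(C,cv2.minEnclosingCircle(c)[0],.076))
    print("pos",p,"psi",np.degrees(2*np.arctan2(s["ee_rot"][2],s["ee_rot"][1]))-90)
    r,c,a,e=line(C,(265,255,300,345),p[2]+.035); print("plug",r,c,c-p,a,e)
run()
E
python3 m.py
```

```text
green [[253.5 135. ]
 [316.5 135. ]] [30 30] [ 0.4878505  -0.23104086  0.08      ] 95.86012833329069 0.05378185737038787
brass ((284.8494567871094, 134.9312286376953), 12.123591423034668) [[ 0.48785838 -0.2311243   0.076     ]]
pos [ 0.55041995 -0.22681211  0.20005833] psi 95.959159275427
plug ((281.0, 298.0), (64.0, 10.0), 90.0) [ 0.55151172 -0.22829312  0.23505833] [ 0.00109177 -0.00148101  0.035     ] 6.100211955792027 [np.float64(0.003911763639084263), np.float64(0.029293731057694138)]
```

Emit:
{"fn": "send_rows", "kwargs": {"increments": [{"gripper": 0.8, "linear": [0, -0.003, -0.03], "delta_rot": [0, 0, 0]}, {"gripper": 0.8, "linear": [0, -0.003, -0.06], "delta_rot": [0, 0, 0]}, {"gripper": 0.8, "linear": [0, -0.003, -0.075], "delta_rot": [0, 0, 0]}, {"gripper": 0.8, "linear": [0, -0.003, -0.075], "delta_rot": [0, 0, 0]}, {"gripper": 0.8, "linear": [0, -0.003, -0.075], "delta_rot": [0, 0, 0]}, {"gripper": 0.8, "linear": [0, -0.003, -0.075], "delta_rot": [0, 0, 0]}]}}

```text
clock: 7.1
position: [0.5525, -0.2294, 0.1284]
ee_rot: [0.001, -0.054, 0.999, -0.0]
contact_force: [-0.6, 0.0, -1.1]
width: 0.0192
gripper_force: 59.1
```

```bash
sed -i 's/^run()/run((215,20,360,200))/' m.py; python3 m.py; python3 -c "
from h import *
C=cam('wrist');cv2.imwrite('pics/w4.png',C['img']);print(proj(C,[.487,-.23,.08]))
D=cam('top');h=cv2.cvtColor(D['img'],40)
y=((h[...,0]>15)&(h[...,0]<35)&(h[...,1]>110)&(h[...,2]>100));y[:232]=0;y[252:]=0;y[:,:352]=0;y[:,372:]=0
v,u=np.nonzero(y);print(len(u),onz(D,[u.mean(),v.mean()],.076))"
```

```text
green [[245.09459459 131.97297297]
 [332.5        132.        ]] [74 70] [ 0.48787803 -0.23120942  0.08      ] 96.13602267674844 0.05414109302967878
brass ((288.4822692871094, 131.76608276367188), 16.569753646850586) [[ 0.4878137  -0.23133451  0.076     ]]
pos [ 0.55253204 -0.22957067  0.12861455] psi 96.12565795313378
plug ((281.0, 298.0), (64.0, 10.0), 90.0) [ 0.55340807 -0.22896732  0.16361455] [0.00087603 0.00060335 0.035     ] 6.375819009540917 [np.float64(0.0039116900417843), np.float64(0.0294079366919202)]
[[291.25648529 130.59166255]]
0 [[nan nan nan]]<string>:6: RuntimeWarning: Mean of empty slice.
  ret = ret.dtype.type(ret / rcount)
```

View pics/w4.png

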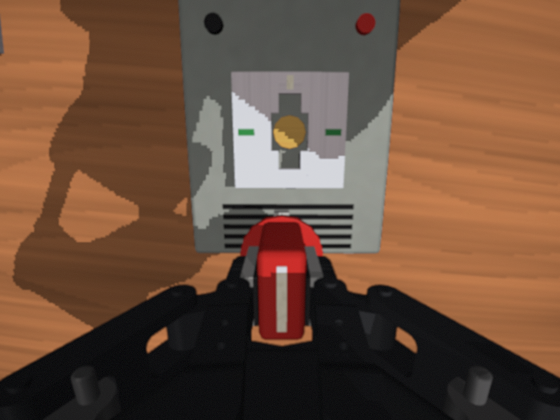

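The pose readings are noisy, so I'll average several frames using the relative plug-to-socket shift.

```bash
cat > rel.py <<'E'
from h import *
o=[];ps=[]
for k in range(10):
    C=cam("wrist"); s=get_state(); p=np.array(s["position"]); ps.append(np.r_[p,s["ee_rot"]])
    h=cv2.cvtColor(C["img"],cv2.COLOR_BGR2HSV)
    g=((h[...,0]>45)&(h[...,0]<85)&(h[...,1]>90)&(h[...,2]>60)).astype(np.uint8); g[:20]=0;g[200:]=0;g[:,:215]=0;g[:,360:]=0
    n,l,st,ce=cv2.connectedComponentsWithStats(g); i=np.argsort(-st[1:,4])[:2]+1
    S=onz(C,ce[i],.08).mean(0); r,c,a,e=line(C,(265,255,300,345),p[2]+.035)
    o.append(np.r_[ce[i].mean(0),S[:2],c[:2],(S-c)[:2],(c-p)[:2]])
o=np.array(o);print("px S c S-c c-p\n",o.mean(0).round(4),"\n",o.std(0).round(4));print(np.mean(ps,0).round(4),np.std(ps,0).round(4),s["clock"])
E
python3 rel.py
```

```text
px S c S-c c-p
 [ 2.895048e+02  1.329101e+02  4.877000e-01 -2.311000e-01  5.530000e-01
 -2.294000e-01 -6.530000e-02 -1.700000e-03  1.200000e-03  4.000000e-04] 
 [1.257e-01 4.115e-01 0.000e+00 0.000e+00 2.000e-04 0.000e+00 2.000e-04
 0.000e+00 1.000e-04 0.000e+00]
[ 5.518e-01 -2.298e-01  1.277e-01  3.000e-04 -5.300e-02  9.986e-01
 -1.000e-04] [0.0002 0.     0.0003 0.0003 0.     0.     0.0002] 7.75
```

Emit:
{"fn": "send_rows", "kwargs": {"increments": [{"gripper": 0.8, "linear": [-0.03, -0.001, 0], "delta_rot": [0, 0, 0]}, {"gripper": 0.8, "linear": [-0.055, -0.0017, 0], "delta_rot": [0, 0, 0]}, {"gripper": 0.8, "linear": [-0.0645, -0.0017, 0], "delta_rot": [0, 0, 0]}, {"gripper": 0.8, "linear": [-0.0645, -0.0017, 0], "delta_rot": [0, 0, 0]}, {"gripper": 0.8, "linear": [-0.0645, -0.0017, -0.004], "delta_rot": [0, 0, 0]}, {"gripper": 0.8, "linear": [-0.0645, -0.0017, -0.008], "delta_rot": [0, 0, 0]}, {"gripper": 0.8, "linear": [-0.0645, -0.0017, -0.008], "delta_rot": [0, 0, 0]}, {"gripper": 0.8, "linear": [-0.0645, -0.0017, -0.008], "delta_rot": [0, 0, 0]}], "newtons": 90}}

```text
clock: 8.55
position: [0.4877, -0.2314, 0.1189]
ee_rot: [-0.0, -0.053, 0.999, 0.0]
contact_force: [0.4, -0.6, -0.9]
width: 0.0188
gripper_force: 89.8
```

Emit:
{"fn": "send_rows", "kwargs": {"increments": [{"gripper": 0.8, "linear": [0, 0, -0.003], "delta_rot": [0, 0, 0]}, {"gripper": 0.8, "linear": [0, 0, -0.006], "delta_rot": [0, 0, 0]}, {"gripper": 0.8, "linear": [0, 0, -0.009], "delta_rot": [0, 0, 0]}, {"gripper": 0.8, "linear": [0, 0, -0.012], "delta_rot": [0, 0, 0]}, {"gripper": 0.8, "linear": [0, 0, -0.012], "delta_rot": [0, 0, 0]}]}}

```text
clock: 9.05
position: [0.4872, -0.2314, 0.1074]
ee_rot: [0.0, -0.053, 0.999, 0.0]
contact_force: [-0.8, 0.1, 2.9]
width: 0.0187
gripper_force: 90.5
```

```bash
python3 -c "
from h import *
for k in range(3):
    C=cam('side'); s=get_state(); print(s['position'],s['contact_force'],s['moment'],s['width'])
cv2.imwrite('pics/s5.png',cv2.resize(C['img'][120:240,290:410],None,fx=4,fy=4))"
```

```text
[ 0.48723895 -0.23142335  0.10757303] [0.31528947 0.14956128 2.19529823] [0.21299856 0.13738312 0.05898237] 0.01896891450832883
[ 0.48724773 -0.23143527  0.10768395] [-0.93764973  0.81148941  3.24263458] [0.18113916 0.11016042 0.03051437] 0.018803063049492724
[ 0.48724625 -0.23142487  0.10769005] [-0.58387071  0.74682994  2.52203381] [0.21895098 0.05049503 0.01584207] 0.019033431937696573
```

View pics/s5.png

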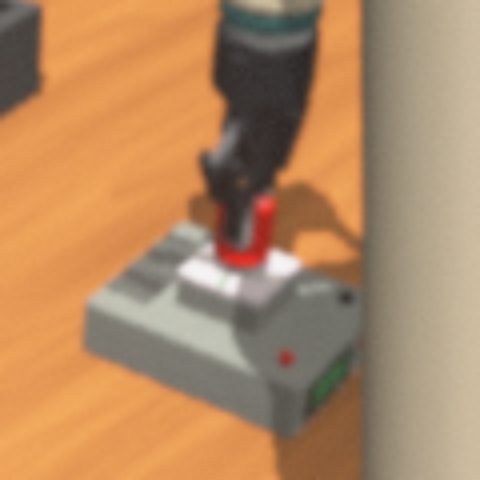

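The nose is through the plate: about 3 N of spring force and no sideways load. I'll press on down.

Emit:
{"fn": "send_rows", "kwargs": {"increments": [{"gripper": 0.8, "linear": [0, 0, -0.003], "delta_rot": [0, 0, 0]}, {"gripper": 0.8, "linear": [0, 0, -0.006], "delta_rot": [0, 0, 0]}, {"gripper": 0.8, "linear": [0, 0, -0.009], "delta_rot": [0, 0, 0]}, {"gripper": 0.8, "linear": [0, 0, -0.012], "delta_rot": [0, 0, 0]}, {"gripper": 0.8, "linear": [0, 0, -0.0135], "delta_rot": [0, 0, 0]}, {"gripper": 0.8, "linear": [0, 0, -0.0135], "delta_rot": [0, 0, 0]}]}}

```text
clock: 9.8
position: [0.4873, -0.2315, 0.0944]
ee_rot: [0.0, -0.053, 0.999, -0.0]
contact_force: [-1.4, 0.9, 7.8]
width: 0.019
gripper_force: 91.5
```

Emit:
{"fn": "send_rows", "kwargs": {"increments": [{"gripper": 0.8, "linear": [0, 0, 0], "delta_rot": [0, 0, -0.1]}, {"gripper": 0.8, "linear": [0, 0, 0], "delta_rot": [0, 0, -0.2]}, {"gripper": 0.8, "linear": [0, 0, 0], "delta_rot": [0, 0, -0.3]}, {"gripper": 0.8, "linear": [0, 0, 0], "delta_rot": [0, 0, -0.4]}, {"gripper": 0.8, "linear": [0, 0, 0], "delta_rot": [0, 0, -0.5]}, {"gripper": 0.8, "linear": [0, 0, 0], "delta_rot": [0, 0, -0.6]}, {"gripper": 0.8, "linear": [0, 0, 0], "delta_rot": [0, 0, -0.7]}, {"gripper": 0.8, "linear": [0, 0, 0], "delta_rot": [0, 0, -0.8]}]}}

```text
clock: 10.6
position: [0.4883, -0.2325, 0.0946]
ee_rot: [0.002, 0.342, 0.94, -0.001]
contact_force: [-0.7, 0.6, 7.4]
width: 0.0189
gripper_force: 91.4
```

Emit:
{"fn": "send_rows", "kwargs": {"increments": [{"gripper": 0.8, "linear": [0, 0, 0], "delta_rot": [0, 0, -0.1]}, {"gripper": 0.8, "linear": [0, 0, 0], "delta_rot": [0, 0, -0.2]}, {"gripper": 0.8, "linear": [0, 0, 0], "delta_rot": [0, 0, -0.3]}, {"gripper": 0.8, "linear": [0, 0, 0], "delta_rot": [0, 0, -0.4]}, {"gripper": 0.8, "linear": [0, 0, 0], "delta_rot": [0, 0, -0.5]}, {"gripper": 0.8, "linear": [0, 0, 0], "delta_rot": [0, 0, -0.6]}, {"gripper": 0.8, "linear": [0, 0, 0], "delta_rot": [0, 0, -0.7]}, {"gripper": 0.8, "linear": [0, 0, 0], "delta_rot": [0, 0, -0.76]}]}}

```text
clock: 11.4
position: [0.4881, -0.2325, 0.0947]
ee_rot: [0.002, 0.666, 0.746, -0.0]
contact_force: [-1.5, 0.3, 8.3]
width: 0.0186
gripper_force: 91.5
```

```bash
python3 -c "
from h import *
for k in range(3):
    C=cam('wrist'); s=get_state(); print(s['clock'],s['position'],s['contact_force'],s['moment'],s['width'],s['gripper_force'],np.degrees(2*np.arctan2(s['ee_rot'][2],s['ee_rot'][1]))-90)
print(line(C,(260,255,305,345),.129))
D=cam('side')['img'][120:240,290:410]
cv2.imwrite('pics/w6.png',np.hstack([C['img'],cv2.resize(D,(240,420))]))"
```

```text
11.45 [ 0.48800228 -0.23246203  0.09467021] [-1.12905558  0.37429263  8.35380469] [-0.01270574  0.24076643  0.02764975] 0.019186642666250378 91.43209934234619 6.4713116441482015
11.5 [ 0.48803749 -0.23244288  0.09466307] [-0.46336258 -1.1043483   7.69945061] [ 0.00532996  0.19413445 -0.03364133] 0.01886928931115255 91.42230033874512 6.659559594280864
11.55 [ 0.48802761 -0.23244836  0.0946194 ] [-0.82288104 -0.0872832   8.14735566] [-0.02948089  0.18137703  0.03436986] 0.018791865577110274 91.42166376113892 6.703037390837991
(((281.0, 298.0), (64.0, 10.0), 90.0), array([ 0.48894564, -0.23225489,  0.129     ]), np.float64(-83.0987763426417), [np.float64(0.003941148812600699), np.float64(0.029626831642446127)])
```

View pics/w6.png

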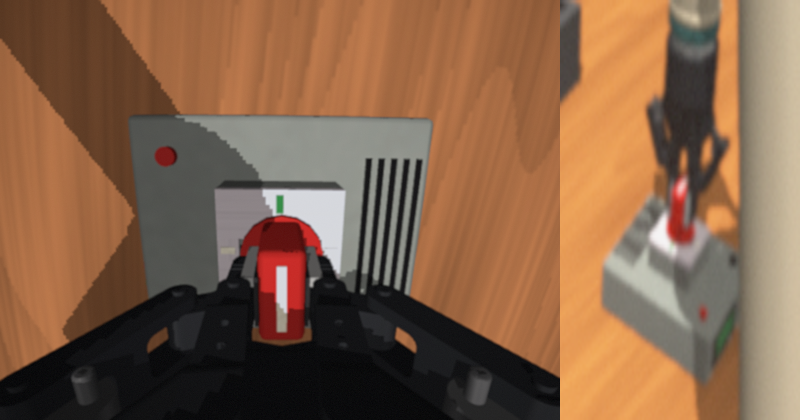

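The plug has turned a quarter and its line now points at the green mark at (280,204). The collar is nearly flush. I'll nudge it down and round a little more, then let it settle.

Emit:
{"fn": "send_rows", "kwargs": {"increments": [{"gripper": 0.8, "linear": [0, 0, -0.001], "delta_rot": [0, 0, -0.02]}, {"gripper": 0.8, "linear": [0, 0, -0.002], "delta_rot": [0, 0, -0.03]}, {"gripper": 0.8, "linear": [0, 0, -0.002], "delta_rot": [0, 0, -0.03]}, {"gripper": 0.8, "linear": [0, 0, -0.002], "delta_rot": [0, 0, -0.03]}, {"gripper": 0.8, "linear": [0, 0, -0.002], "delta_rot": [0, 0, -0.03]}, {"gripper": 0.8, "linear": [0, 0, -0.002], "delta_rot": [0, 0, -0.03]}]}}

```text
clock: 12.2
position: [0.4878, -0.2325, 0.0944]
ee_rot: [0.002, 0.675, 0.737, -0.0]
contact_force: [-4.1, 1.3, 18.9]
width: 0.019
gripper_force: 93.0
```

The force rose to 19 N with only 0.2 mm of travel, so the collar is flush on the plate. I'll hand the job in.

```bash
python3 -c "
from h import *
print(sign_off())"
```

```text
the job is handed in; nothing more can be done
None
```

The red plug is in the socket, pressed flush on the plate and turned a quarter turn clockwise, still held in the gripper; the job was handed in after about 12 s of robot time, and no verdict came back.

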